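# Set the stop pin, then hold a sanding drum down in the V-block

### The arm

A 6-joint arm with a two-finger parallel gripper is mounted at the origin on the work surface. World frame = base frame: x ahead of the robot, y to its left, z up, the work surface at z = 0. Lengths are in m, angles in rad, forces in N, time in s.
With the tool pointing down it reaches from about 0.35 to 0.875 m from the base axis. Payload 15.5 kg.
Tool frame: the origin (TCP) lies on the mounting face of the last link; the fingertips stand 173 mm ahead of it and the grasp point (between the pads) lies 155 mm ahead of it (robot.tcp_to_grasp is the distance from the TCP to the grasp point, in m); z points along the fingers, y is the direction in which the jaws open and shut (so a half turn about z gives the same grasp; the last joint's range is limited). The gripper opens to 85 mm and grips with 20 to 120 N. Pads are 22 mm wide; open, the fingers measure 114 mm over their backs; the gripper's body (76 mm by 85 mm) begins 54 mm behind the grasp point. The pads swing forward as they close: fully open they stand 13 mm farther back than shut.
Start: joints at [1.216, 0.494, 1.345, -0, 1.302, -0.096], TCP at [0.161, 0.604, 0.405] pointing down, gripper open.
Joint ranges: [-2.91, 2.91], [-0.82, 2.16], [0.22, 2.67], [-1.22, 4.37], [0.12, 2.79], [-3.08, 3.08]. Speed limits (rad/s): [1.89, 1.89, 2.57, 3.01, 3.01, 3.01].

### API

Orientations are given as a rotation vector (axis times angle).
In Python, from station import robot, vision gives the robot as it stands. Calls block until the motion is done:
- robot.move_pose(position, orientation): joint-space move of the TCP to a pose.
- robot.movel(position, rate=0.15, rot=None, max_force=None): straight line of the TCP; rot=None keeps the orientation; rate is the mean speed in m/s. With max_force (N) it stops when the force on the tool has changed by that much, and returns True; else False.
- robot.goto_joints(angles): joint-space move.
- robot.let_go() and robot.close_gripper(squeeze=None): open the fingers fully, or close them until they stop; squeeze is the grip in N (None keeps the last).
- robot.dwell(seconds).
- robot.inverse_kinematics(position, orientation): joint angles nearest the present ones, or None.
- robot.get_state(): the state.
- vision.snapshot(name): name is "scene" or "top"; returns a dict with "frame" (384x512x3 uint8, blue, green, red), "z_map" (384x512 float32, m along the optical axis (not along the pixel's ray), 0 where there is no reading), "vertical_fov" (degrees; the focal length in pixels is half the picture's height over the tangent of half this angle, whatever the lens; pixels are square), "cx", "cy" (the principal point, pixels), "T" (4x4, takes a point from camera to world coordinates). Camera axes: x right, y down, z forward; pixel columns grow to the right and rows downward; lengths in m; the calibration is good to about 2 mm. A picture is of the moment at which its call begins.
A pose or a line that the arm cannot do raises robot.IKError and nothing moves.
- robot.job_done(): hands the job in, once; it reports no verdict.
The state is a dict: "time_s": time; "joint_pos": joint angles; "qd": joint speeds; "joint_torque": joint torques, N m; "tool_pos": TCP position; "orientation": TCP orientation; "ft_force": force on the tool from outside, world axes, zero at the start; "torque": the same for the moment, N m; "gripper_width": finger opening in m.
Only numpy, scipy, OpenCV 4.12 (cv2) and the standard library are available. Lean on these libraries where they do the work, as an engineer would, in place of code of your own. Each camera call takes 0.05 s, during which the arm holds its last target. There are 200 camera calls.

### The job

Get the sanding drum ready for its end nut to be tightened: take the brass stop pin out of the dark rack and drop it foot-down, fully home, into the socket at the end of the V-block, and let go of it. Then lay the drum in the V with its end up against the pin (no more than about 5 mm of gap) and finish while still holding it there, the fingers pressing it firmly (10 to 40 N) down onto both faces of the V. Leave the glue bottle, the wood offcut and the red sleeve where they are, and do not ram the drum into the block.

Things in the scene. Friction and masses are not known exactly. Their poses are not given: they have to be found in the camera images.
- vblock: V-block fixed to the bench: wooden base board 154 x 76 x 12 mm (x -88 to +66) with a 90-degree V trough, and a stop socket at one end (x 67 to 97). Origin on the bench under the middle of the trough; x along the trough towards the socket, y across it, z up. Trough x -64 to +64 mm; bottom line of the V at z = 24 mm. A seated drum has its axis along x at y = 0, z = 59.4 mm.
- stop_hole (a point): Centre of the mouth of the round stop hole in the top of the aluminium socket block (30 x 40 mm, 32 mm high), at V-block x = 82, y = 0, z = 32 mm. Hole 18.5 mm in diameter, 3 mm chamfer, 28 mm deep: a pin fully home has its foot at z = 4 mm. Axes as the V-block.
- v_seat (a point): Point on the line where the axis of a seated drum lies, at block x = 14 mm, y = 0, z = 59.4 mm: the drum's centre when it is seated with its end just touching an upright stop pin. Axes as the V-block.
- vface_left: Aluminium face on the +y side of the V, 128 mm long, rising at 45 degrees from the bottom line (y = 0, z = 24 mm) to its upper edge at y = 23, z = 47 mm; outside it nothing is higher than that. Rigid. Shares its origin and axes with the V-block.
- vface_right: Aluminium face on the -y side of the V, the mirror image of the left one. Rigid. Shares its origin and axes with the V-block.
- pin_rack: Dark wooden rack block, fixed, 70 x 110 x 36 mm (x, y, z), origin at the centre of its underside. Three holes 18 mm in diameter and 32 mm deep along its y axis at y = -35, 0 and +35 mm; the stop pin stands in the middle one, the others are empty.
- stop_pin: Brass stop pin, loose, about 0.16 kg: a plain round rod 16 mm in diameter and 100 mm long with a slightly chamfered foot. Origin at the centre of the foot, z along the pin towards its top. It starts upright in the middle hole of the rack, foot 4 mm above the bench.
- stop_pin_tip (a point): The centre of the stop pin's foot (same as its origin).
- drum_rest: Plywood rest, fixed, 150 x 70 x 6 mm, with two low wooden rails along x (inner faces 17.5 mm and outer faces 25.5 mm either side of the middle, tops 12 mm above the bench) that keep the drum from rolling. Origin at the centre of its underside; the drum starts lying along its x, axis 31 mm above the bench.
- drum: Sanding drum, loose: a solid cylinder 50 mm in diameter and 120 mm long, about 0.25 kg, reddish-brown sleeve with black rubber ends and steel washers. Origin at its centre, x along its axis (it may roll about x). Either end may face the pin.
- glue: Yellow glue bottle, 52 mm in diameter and 130 mm high, standing on the bench. Origin at the centre of its underside. Leave it alone.
- offcut: Dark wood offcut lying on the bench, 50 x 120 x 24 mm. Origin at the centre of its underside. Leave it alone.
- sleeve: Red empty sanding sleeve (a tube) standing on the bench, 56 mm in diameter and 60 mm high. Origin at the centre of its underside. Leave it alone.
There are look-alikes about, which are no part of the job. What is shaped like the vblock but green is not meant.

How it is judged:
By the outcome, as a careful person would: the job done as asked, in the order asked, and still so for the second after the job is handed in, while the arm keeps its last pose, push and grip.
It also fails if it takes over 72 s, if anything falls off the work surface, if the arm or the gripper's body presses on something with over 40 N, if the wrist force passes 120 N, or if a joint passes its speed limit or range.

## Working session

There is one attempt and no reset: what is moved stays moved. The work goes in short steps, each a Python script; the robot and the scene stay as the last script left them, time stands still between calls to the robot, and variables do not carry over. Pictures are saved under pics/ and viewed, about 8 in all and at most 12, crops included, and the job is handed in when it is done.

```bash
ls; mkdir -p pics
cat > h.py <<'E'
import numpy as np, cv2
from station import robot, vision
def snap(n):
    s=vision.snapshot(n); s['f']=192/np.tan(np.radians(s['vertical_fov'])/2); return s
def pts(s):
    z=s['z_map']; v,u=np.mgrid[:384,:512]
    P=np.stack([(u-s['cx'])*z/s['f'],(v-s['cy'])*z/s['f'],z],-1)
    W=P@s['T'][:3,:3].T+s['T'][:3,3]; W[z==0]=np.nan; return W
E
python3 - <<'E'
from h import *
for n in("scene","top"):
    s=snap(n); cv2.imwrite(f'pics/{n}0.png',cv2.resize(s['frame'],(800,600)))
    np.savez(f'{n}0.npz',img=s['frame'],W=pts(s),z=s['z_map'],T=s['T'],f=s['f'],c=[s['cx'],s['cy']])
    print(n,s['f'],s['cx'],s['cy'],s['T'].round(3).tolist(),(s['z_map']==0).mean())
print(robot.get_state())
E
```

```text
pics
scene 480.35671304190765 253.73871129017007 189.8449260719596 [[0.695, 0.58, -0.425, 1.104], [0.719, -0.564, 0.407, -0.549], [-0.004, -0.588, -0.809, 1.086], [0.0, 0.0, 0.0, 1.0]] 0.003992716471354167
top 465.3822845454749 247.47120504612698 189.11616064385487 [[0.022, -0.994, 0.104, 0.395], [-1.0, -0.021, 0.006, -0.027], [-0.003, -0.104, -0.995, 1.547], [0.0, 0.0, 0.0, 1.0]] 0.0040740966796875
{'time_s': 0.1, 'joint_pos': array([ 1.21551771e+00,  4.94135536e-01,  1.34607681e+00, -1.17860083e-05,
        1.30251391e+00, -9.54831351e-02]), 'qd': array([ 7.84728984e-04, -7.81653554e-04, -1.70478532e-03,  7.69576086e-05,
        1.47828844e-04, -1.62847060e-03]), 'joint_torque': array([ 2.21035567e-03, -8.83589458e+01, -3.84563291e+01, -2.41679518e-04,
        5.23414492e-03, -5.33460525e-05]), 'tool_pos': array([0.1604921 , 0.60389968, 0.40414818]), 'orientation': array([-4.06902810e-01, -3.11488513e+00,  1.73947821e-03]), 'ft_force': array([-0.19623636, -0.53260594,  0.01699053]), 'torque': array([0.01783341, 0.04781917, 0.00973324]), 'gripper_width': 0.08534830366350853}
```

View pics/scene0.png

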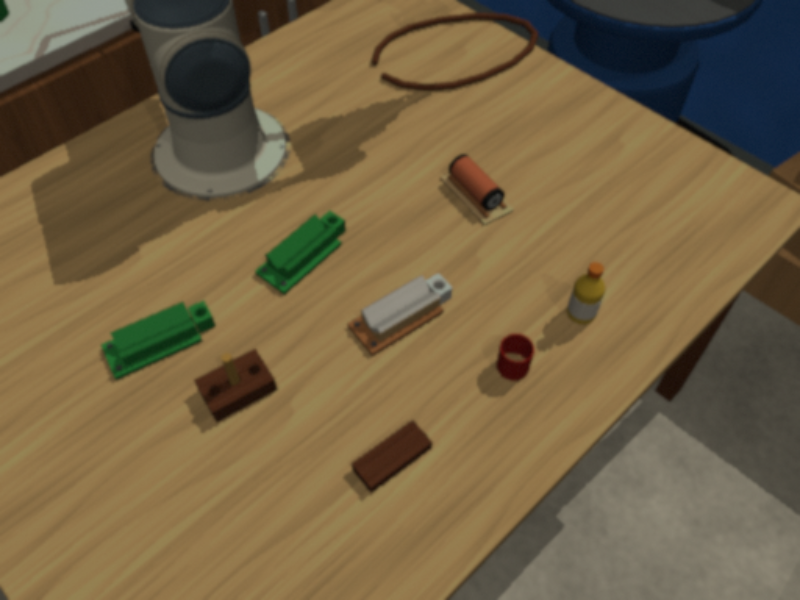

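View pics/top0.png

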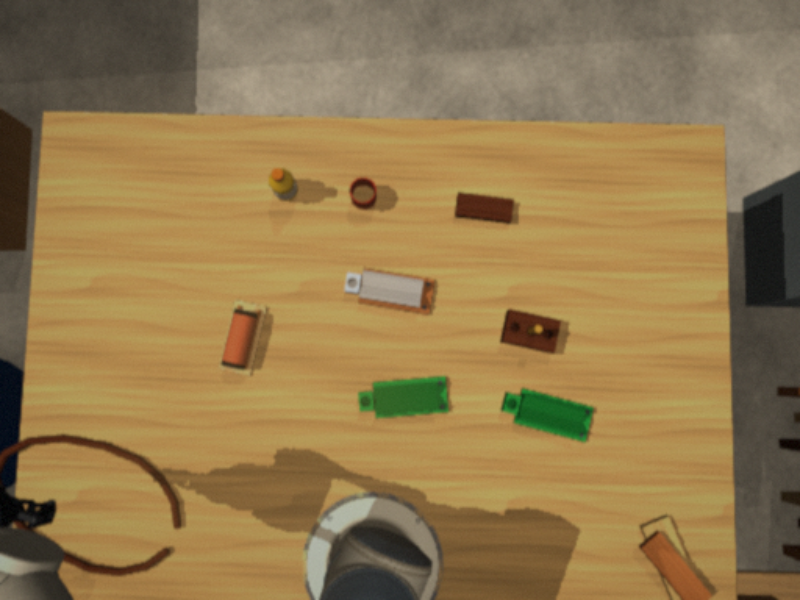

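The scene picture shows the bare aluminium V-block at (400,310), two green look-alikes at (300,250) and (158,338), the dark rack with the brass pin at (235,380), and the drum on its rest at (477,185). In the top picture the same things are at (390,290), (405,398)/(548,415), (532,330) and (240,338). The aluminium block is the one meant because the others are green. Next I'll measure and confirm it in one crop.

```bash
cat > m.py <<'E'
from h import *
tiles=[]
for n in("scene","top"):
    d=np.load(f'{n}0.npz'); W=d['W']; img=d['img']; hsv=cv2.cvtColor(img,cv2.COLOR_BGR2HSV)
    H,S,V=[hsv[...,i].astype(int) for i in range(3)]
    X,Y,Z=W[...,0],W[...,1],W[...,2]
    tab=(X>.3)&(X<.9)&(abs(Y)<.6)
    print(n,'table z',np.nanmedian(Z[tab]), np.nanstd(Z[tab&(abs(Z)<.01)]))
    def big(m):
        k,l,st,_=cv2.connectedComponentsWithStats(m.astype(np.uint8)); i=1+np.argmax(st[1:,4]); return l==i
    def rect(name,m):
        m=big(m); p=W[m]; r=cv2.minAreaRect(p[:,:2].astype(np.float32)*1000)
        v,u=np.nonzero(m); c=p[:,:2].mean(0); w,e=np.linalg.eigh(np.cov((p[:,:2]-c).T))
        print(name,'n',len(p),'px',u.mean().round(1),v.mean().round(1),'rect',np.round(r[0],1),np.round(r[1],1),round(r[2],2),'mean',(c*1000).round(1),'ang',np.degrees(np.arctan2(*e[::-1,1])).round(2),'z',np.percentile(p[:,2],[2,50,98]).round(4)); return m
    def at(cx,cy): k=.64; return (cx*k,cy*k)
    nb=lambda c,r:(np.hypot(*(np.mgrid[:384,:512][::-1]-np.array(c)[:,None,None]))<r)
    C={'scene':dict(vb=(400,310),rk=(235,380),dr=(477,185),pin=(230,365)),'top':dict(vb=(390,290),rk=(532,330),dr=(240,338),pin=(538,328))}[n]
    C={k:at(*c) for k,c in C.items()}
    print('hsv vb',hsv[int(C['vb'][1]),int(C['vb'][0])],'pin',hsv[int(C['pin'][1]),int(C['pin'][0])])
    vb=rect('vb silver',nb(C['vb'],50)&(S<70)&(V>90)&(Z>.015))
    rect('vb all>8mm',nb(C['vb'],55)&(Z>.008))
    sk=vb&(Z>.026)&(Z<.038)
    rect('rack top',nb(C['rk'],40)&(Z>.031)&(Z<.041))
    pm=nb(C['rk'],35)&(Z>.05); rect('pin',pm)
    rect('pin top',nb(C['rk'],35)&(Z>.097))
    rect('drum',nb(C['dr'],45)&(Z>.018)); rect('drum hi',nb(C['dr'],45)&(Z>.048))
    for k in('vb','dr','rk'):
        u,v=map(int,C[k]); tiles.append(cv2.resize(img[max(v-32,0):v+32,u-44:u+44],(264,192),interpolation=cv2.INTER_CUBIC))
cv2.imwrite('pics/crop1.png',np.vstack([np.hstack(tiles[:3]),np.hstack(tiles[3:])]))
E
python3 m.py
```

```text
scene table z -7.243527623390644e-05 0.002355360511537456
hsv vb [ 21  28 126] pin [ 19 169  65]
vb silver n 982 px 258.5 193.2 rect [571.5 -11.6] [161.7  54.8] 81.71 mean [567.9 -18.6] ang 81.4 z [0.0224 0.0353 0.0475]
vb all>8mm n 1655 px 255.8 198.8 rect [570.7 -24.1] [186.2  78.2] 80.25 mean [572.1 -32.9] ang 81.23 z [0.0089 0.0295 0.0468]
rack top n 946 px 149.3 243.3 rect [ 485.4 -321.3] [110.6  73.6] 79.54 mean [ 487.7 -323.1] ang 78.38 z [0.0318 0.0357 0.0399]
pin n 106 px 146.3 233.7 rect [ 487.  -322.3] [15.  14.8] 16.04 mean [ 489.5 -323. ] ang 67.91 z [0.0517 0.0856 0.1063]
pin top n 37 px 144.4 228.8 rect [ 486.7 -322.1] [14.9 13.8] 13.24 mean [ 487.  -322.3] ang 154.67 z [0.0973 0.1036 0.1066]
drum n 647 px 304.1 115.5 rect [454.4 285. ] [ 51.6 127.7] 78.56 mean [461.9 276.5] ang 171.38 z [0.0202 0.048  0.0581]
drum hi n 322 px 304.3 111.6 rect [453.5 284.5] [ 38.2 123.8] 77.11 mean [456.6 282.5] ang 168.53 z [0.0484 0.0532 0.0589]
top table z -0.00046104047092609957 0.0035202271496998796
hsv vb [ 17  35 167] pin [ 19 183 183]
vb silver n 751 px 247.1 184.1 rect [570.6  -9.7] [160.5  56.2] 82.15 mean [569.9 -16.5] ang 82.13 z [0.0205 0.0356 0.049 ]
vb all>8mm n 1082 px 250.3 185.6 rect [568.5 -19.5] [188.5  76.1] 81.59 mean [565.6 -27.2] ang 82.15 z [0.0088 0.0309 0.0482]
rack top n 549 px 340.0 211.8 rect [ 486.  -320.2] [111.  70.] 78.43 mean [ 485.7 -320. ] ang 77.56 z [0.0313 0.0352 0.0403]
pin n 37 px 342.5 210.9 rect [ 485.9 -318.8] [13.4 14.2] 74.84 mean [ 485.2 -317.2] ang 161.51 z [0.0513 0.099  0.108 ]
pin top n 19 px 344.1 210.5 rect [ 486.9 -319.3] [11.7 12.5] 82.86 mean [ 485.9 -319.4] ang 110.3 z [0.0991 0.1053 0.1083]
drum n 585 px 152.8 217.1 rect [455.8 288.1] [ 50.7 121.2] 78.78 mean [454.8 284.3] ang 168.71 z [0.0302 0.0504 0.0594]
drum hi n 378 px 151.7 216.7 rect [455.3 287.7] [ 41.1 119.4] 77.38 mean [455.8 287.2] ang 167.89 z [0.0483 0.053  0.0603]
```

View pics/crop1.png

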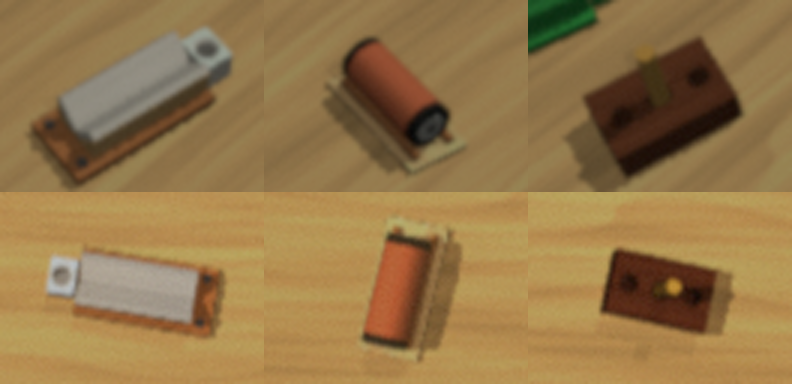

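The crops confirm it: bare aluminium V-block with its socket towards world +y, the drum on its plywood rest, and the single brass pin in the rack's middle hole. The two cameras agree within 2 mm. Next is the pin grasp.

```bash
cat >> h.py <<'E'
from scipy.spatial.transform import Rotation as Ro
def ori(a):
    a=np.radians(a); c,s=np.cos(a),np.sin(a)
    return Ro.from_matrix(np.array([[-s,c,0],[c,s,0],[0,0,-1]]).T).as_rotvec()
def best(p,angs):  # orientation (of equivalents) whose IK is nearest
    q0=robot.get_state()['joint_pos']; o=[(np.abs(robot.inverse_kinematics(p,ori(a))-q0).max(),a) for a in angs if robot.inverse_kinematics(p,ori(a)) is not None]
    return min(o)[1]
YAW=82.0; O=np.array([.5688,-.0267]); ax=np.array([np.cos(np.radians(YAW)),np.sin(np.radians(YAW))])
HOLE=O+.082*ax
def st():
    s=robot.get_state(); print('t',round(s['time_s'],2),'p',s['tool_pos'].round(4),'F',s['ft_force'].round(1),'M',s['torque'].round(2),'w',round(s['gripper_width'],4),'q',s['joint_pos'].round(2))
E
python3 - <<'E'
from h import *
for n in("scene","top"):
    W=np.load(n+'0.npz')['W']; p=W[np.isfinite(W[...,0])]; d=(p[:,:2]-O)@ax; l=(p[:,:2]-O)@[-ax[1],ax[0]]
    k=(d>.06)&(d<.105)&(abs(l)<.03)&(p[:,2]>.027)&(p[:,2]<.036)&(d>.068)
    print(n,'socket x,y pct',np.percentile(d[k],[3,97]).round(4),np.percentile(l[k],[3,97]).round(4))
    k=(abs(d)<.055)&(abs(l)<.04)&(p[:,2]>.036)
    c=np.polyfit(d[k],l[k],1); print(' slope deg',np.degrees(c[0]).round(2),'off',c[1].round(4))
P=np.array([.4865,-.3205])
a=best([*P,.30],[-8,172]); print('jaw',a)
robot.move_pose([*P,.30],ori(a)); st()
print(robot.movel([*P,.235],rate=.1,max_force=15)); st()
robot.close_gripper(60); st()
E
```

```text
scene socket x,y pct [0.069  0.0948] [-0.0188  0.021 ]
 slope deg 0.73 off 0.0025
top socket x,y pct [0.0688 0.0967] [-0.0181  0.0198]
 slope deg -0.71 off 0.0004
jaw -8
t 3.53 p [ 0.4868 -0.32    0.3001] F [ 0.1 -0.3  0.2] M [-0.01  0.01  0.  ] w 0.0857 q [-0.68  0.55  1.57  0.    1.02 -0.55]
False
t 4.33 p [ 0.4867 -0.3206  0.2354] F [ 0.6 -0.3  0.4] M [-0.02  0.01  0.07] w 0.0858 q [-0.68  0.65  1.62  0.    0.88 -0.55]
t 4.98 p [ 0.4865 -0.3205  0.2352] F [-1.7  0.3  5.5] M [ 0.11  0.35 -0.01] w 0.0144 q [-0.69  0.65  1.62 -0.    0.88 -0.55]
```

```bash
cat >> h.py <<'E'
nrm=np.array([-ax[1],ax[0]]); HOLE=HOLE+.0008*nrm
E
python3 - <<'E'
from h import *
robot.movel([.4865,-.3205,.335],rate=.15); st()
robot.move_pose([*HOLE,.335],ori(-8))
robot.movel([*HOLE,.285],rate=.1); st(); print(HOLE)
T=[]
for n in("scene","top"):
    s=snap(n); W=pts(s); img=s['frame']
    hsv=cv2.cvtColor(img,cv2.COLOR_BGR2HSV)
    d=W[...,:2]-HOLE; m=(np.hypot(d[...,0],d[...,1])<.02)&(W[...,2]>.045)&(W[...,2]<.110)&(hsv[...,1]>100)
    p=W[m]; print(n,m.sum(),'z',p[:,2].min().round(3),'by height:')
    for lo in np.arange(.05,.11,.02):
        q=p[(p[:,2]>=lo)&(p[:,2]<lo+.02)]
        if len(q)>3: print(lo.round(2),len(q),(q[:,:2].mean(0)*1000).round(1))
    u,v=s['T'][:3,:3].T@(np.array([*HOLE,.05])-s['T'][:3,3])/1@np.array([[0,0],[0,0],[0,0]]) if 0 else (0,0)
    c=s['T'][:3,:3].T@(np.array([*HOLE,.05])-s['T'][:3,3]); u=int(s['f']*c[0]/c[2]+s['cx']); v=int(s['f']*c[1]/c[2]+s['cy'])
    print('px',u,v); T.append(cv2.resize(img[v-32:v+32,u-32:u+32],(380,380),interpolation=cv2.INTER_CUBIC))
cv2.imwrite('pics/hover.png',np.hstack(T))
E
```

```text
t 5.8 p [ 0.4863 -0.3203  0.3342] F [-0.   0.2 -1.3] M [ 0.04 -0.02 -0.01] w 0.015 q [-0.68  0.51  1.54  0.    1.1  -0.55]
t 7.89 p [0.5796 0.0544 0.2853] F [-0.8 -0.6 -0.1] M [ 0.05 -0.01 -0.  ] w 0.0147 q [-0.01  0.57  1.58 -0.    0.98  0.13]
[0.57941998 0.05461332]
scene 61 z 0.06 by height:
0.05 16 [582.7  49.8]
0.07 28 [581.4  48.8]
0.09 17 [581.2  48.1]
px 280 177Traceback (most recent call last):
  File "<stdin>", line 10, in <module>
    return umr_minimum(a, axis, None, out, keepdims, initial, where)
ValueError: zero-size array to reduction operation minimum which has no identity
```

Run:
```python
from h import *
hit=robot.movel([*HOLE,.246],rate=.04,max_force=8); print(hit); st()
if not hit:
    print(robot.movel([*HOLE,.234],rate=.04,max_force=8)); st()
s=snap("scene"); img=s['frame']; cv2.imwrite('pics/ins.png',cv2.resize(img[140:220,230:330],(800,600),interpolation=cv2.INTER_CUBIC))
```

```text
False
t 9.12 p [0.5795 0.0546 0.2462] F [-0.3 -0.5 -1.9] M [-0.05 -0.01  0.03] w 0.0145 q [-0.01  0.63  1.61  0.    0.9   0.13]
True
t 9.44 p [0.5796 0.0546 0.2352] F [-0.4  1.2 10.1] M [0.02 0.2  0.01] w 0.0147 q [-0.01  0.64  1.62  0.    0.88  0.13]
```

View pics/ins.png

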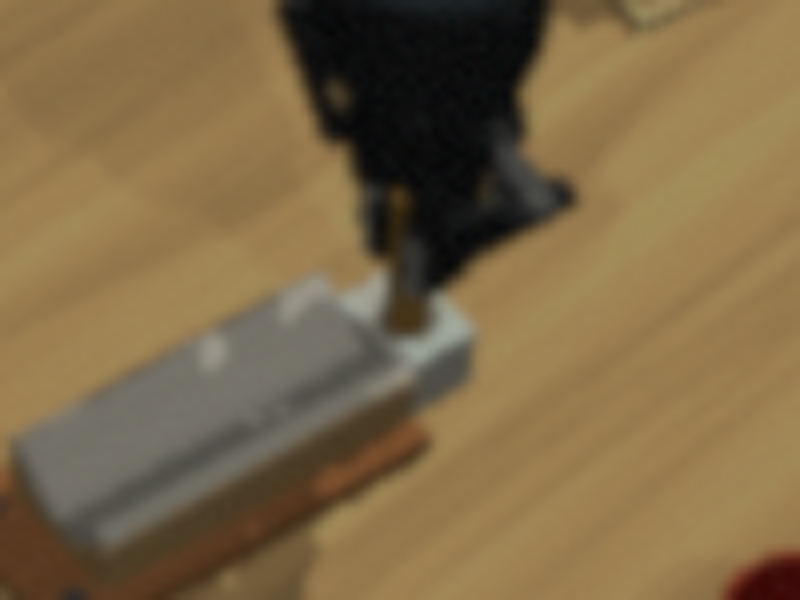

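The picture shows the pin standing in the socket hole at about (405,320). It bottomed at TCP z = 0.2352, the same height as in the rack, so the foot is at 4 mm and the pin is home. Next I'll release it, check it and grasp the drum.

```bash
cat >> h.py <<'E'
def pincheck():
    for n in("scene","top"):
        s=snap(n); W=pts(s); d=W[...,:2]-HOLE; m=(np.hypot(d[...,0],d[...,1])<.025)&(W[...,2]>.05)&(W[...,2]<.12)
        p=W[m]
        if len(p)<5: print(n,'pin hidden'); continue
        t=p[p[:,2]>.097]; print(n,len(p),'zmax',np.percentile(p[:,2],97).round(4),'top xy-HOLE mm',((t[:,:2].mean(0)-HOLE)*1000).round(1))
E
python3 - <<'E'
from h import *
robot.let_go(); st()
robot.movel([*HOLE,.345],rate=.15)
D=np.array([.4553,.2868])
robot.move_pose([*D,.29],ori(78.4)); st()
pincheck()
print(robot.movel([*D,.194],rate=.1,max_force=12)); st()
robot.close_gripper(60); st()
robot.movel([*D,.29],rate=.1); st()
T=[]
for n,z in(("scene",.12),("top",.12)):
    s=snap(n); c=s['T'][:3,:3].T@(np.array([*D,z])-s['T'][:3,3]); u=int(s['f']*c[0]/c[2]+s['cx']); v=int(s['f']*c[1]/c[2]+s['cy'])
    u=max(u,40);v=max(v,40); T.append(cv2.resize(s['frame'][v-40:v+40,u-40:u+40],(390,390),interpolation=cv2.INTER_CUBIC))
    W=pts(s); d=W[...,:2]-D; m=(np.hypot(d[...,0],d[...,1])<.09)&(W[...,2]>.085)&(W[...,2]<.155); h=cv2.cvtColor(s['frame'],cv2.COLOR_BGR2HSV)
    e=np.array([np.cos(np.radians(168.4)),np.sin(np.radians(168.4))]); t=d[m]@e; print(n,m.sum(),'along pct',np.percentile(t,[1,99]).round(4))
    o=m&(h[...,1]>120)&(h[...,2]>60); print('orange along',np.percentile(d[o]@e,[2,98]).round(4),'z ends',[np.percentile(W[o][((d[o]@e)*k)>.03][:,2],95).round(4) for k in(-1,1)])
cv2.imwrite('pics/grasp.png',np.hstack(T))
E
```

```text
t 10.18 p [0.5794 0.0546 0.235 ] F [0.9 0.1 0.3] M [ 0.01 -0.   -0.06] w 0.0857 q [-0.01  0.65  1.62 -0.    0.88  0.13]
t 12.11 p [0.4558 0.2864 0.2898] F [-0.6  1.   0.2] M [-0.    0.04  0.01] w 0.0856 q [ 0.45  0.52  1.69 -0.    0.93 -0.92]
scene 97 zmax 0.1054 top xy-HOLE mm [ 1.1 -2.5]
top 32 zmax 0.1063 top xy-HOLE mm [0.  0.6]
False
t 13.32 p [0.4555 0.2869 0.1945] F [-0.3  0.9  0.7] M [ 0.01 -0.07 -0.01] w 0.0856 q [ 0.45  0.67  1.75 -0.    0.72 -0.92]
t 13.78 p [0.4554 0.2869 0.1948] F [-1.9 -1.  11.8] M [-0.2   0.3   0.01] w 0.0484 q [ 0.45  0.67  1.75  0.    0.72 -0.92]
t 14.88 p [0.4551 0.2867 0.2894] F [-0.5  0.  -1.8] M [-0.03 -0.02 -0.01] w 0.0479 q [ 0.45  0.52  1.69 -0.    0.93 -0.92]
scene 554 along pct [-0.0614  0.0532]
orange along [-0.0573  0.0491] z ends [np.float64(0.1518), np.float64(0.13)]
top 122 along pct [-0.0592  0.06  ]
orange along [-0.0523  0.0588] z ends [np.float64(0.1465), np.float64(0.1534)]
```

View pics/grasp.png

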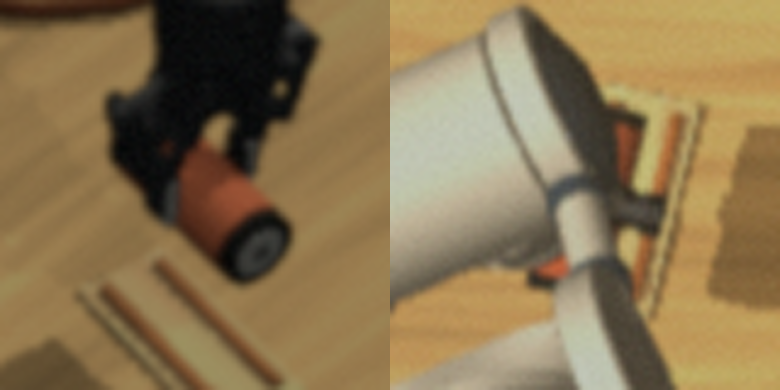

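The picture shows the drum held about its middle, clear of the rest. The depth data put its ends at about ±59 mm from the grasp. The pin stands home and upright, its top at z≈0.105. Next I'll move over the V, touch the pin gently and start seating.

```bash
cat >> h.py <<'E'
O=O+.0008*nrm
def B(x,y,z): return [*(O+x*ax+y*nrm),z]
def stb():
    s=robot.get_state(); f=s['ft_force']; d=s['tool_pos'][:2]-O
    print('t',round(s['time_s'],2),'bx,by,z mm',(np.array([d@ax,d@nrm,s['tool_pos'][2]])*1000).round(1),'F x,y,z',np.round([f[:2]@ax,f[:2]@nrm,f[2]],1),'M x,y,z',np.round([s['torque'][:2]@ax,s['torque'][:2]@nrm,s['torque'][2]],2),'w',round(s['gripper_width'],4))
E
python3 - <<'E'
from h import *
robot.movel([.4553,.2868,.345],rate=.15)
robot.move_pose(B(.003,0,.345),ori(-8)); stb()
print(robot.movel(B(.003,0,.229),rate=.1,max_force=6)); stb()
print('slide',robot.movel(B(.020,0,.229),rate=.015,max_force=4)); stb()
E
```

```text
t 16.75 bx,by,z mm [3.800e+00 3.000e-01 3.446e+02] F x,y,z [-0.   0.7 -2.4] M x,y,z [ 0.05 -0.02 -0.02] w 0.0479
False
t 18.06 bx,by,z mm [ 3.000e+00 -2.000e-01  2.296e+02] F x,y,z [-0.4  0.8 -2.2] M x,y,z [-0.01  0.   -0.  ] w 0.0481
slide True
t 18.91 bx,by,z mm [1.650e+01 2.000e-01 2.288e+02] F x,y,z [-2.4  0.1  0.3] M x,y,z [-0.01  0.36 -0.03] w 0.048
```

Run:
```python
from h import *
robot.movel(B(.0150,0,.2288),rate=.02); stb()
print(robot.movel(B(.0150,0,.215),rate=.01,max_force=8)); stb()
pincheck()
T=[]
for n in("scene","top"):
    s=snap(n); c=s['T'][:3,:3].T@(np.array(B(.04,0,.06))-s['T'][:3,3]); u=int(s['f']*c[0]/c[2]+s['cx']); v=int(s['f']*c[1]/c[2]+s['cy'])
    T.append(cv2.resize(s['frame'][v-32:v+32,u-32:u+32],(400,400),interpolation=cv2.INTER_CUBIC))
cv2.imwrite('pics/seat.png',np.hstack(T))
```

```text
t 19.16 bx,by,z mm [1.500e+01 1.000e-01 2.287e+02] F x,y,z [-1.   0.2 -1.9] M x,y,z [-0.03  0.09  0.01] w 0.048
True
t 19.88 bx,by,z mm [1.500e+01 1.000e-01 2.233e+02] F x,y,z [0.2 1.6 8. ] M x,y,z [ 0.08  0.09 -0.05] w 0.0482
scene 133 zmax 0.1046 top xy-HOLE mm [0.6 2.2]
top pin hidden
```

View pics/seat.png

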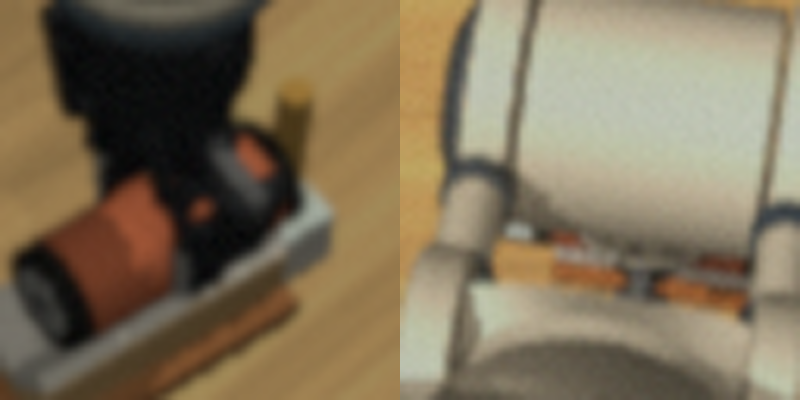

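The picture shows the drum lying between the V faces with its end next to the standing pin at (290,120). First contact came at TCP z = 223.3 mm, against 223.2 predicted for a seated drum. Next I'll press down firmly.

Run:
```python
from h import *
robot.close_gripper(80); stb()
print(robot.movel(B(.0150,0,.210),rate=.008,max_force=12)); stb()
robot.dwell(1); stb()
```

```text
t 20.29 bx,by,z mm [1.500e+01 1.000e-01 2.234e+02] F x,y,z [ 0.5  2.6 10.2] M x,y,z [ 0.24  0.14 -0.1 ] w 0.0479
True
t 20.65 bx,by,z mm [1.500e+01 1.000e-01 2.234e+02] F x,y,z [-0.7  1.8  7.3] M x,y,z [ 0.11  0.1  -0.18] w 0.0477
t 21.65 bx,by,z mm [1.500e+01 1.000e-01 2.234e+02] F x,y,z [-0.6  0.8  8.8] M x,y,z [ 0.13  0.09 -0.11] w 0.0475
```

Run:
```python
from h import *
for i in range(1,8):
    robot.movel(B(.0150,0,.2232-.0003*i),rate=.005); robot.dwell(.4); stb()
    if robot.get_state()['ft_force'][2]>18: break
robot.dwell(1); stb()
```

```text
t 22.3 bx,by,z mm [ 15.    0.  223.4] F x,y,z [-0.2  2.2 11.3] M x,y,z [ 0.48  0.13 -0.15] w 0.0476
t 22.95 bx,by,z mm [1.500e+01 1.000e-01 2.234e+02] F x,y,z [-0.4  5.4 15.8] M x,y,z [ 0.69  0.16 -0.12] w 0.0476
t 23.6 bx,by,z mm [1.500e+01 1.000e-01 2.233e+02] F x,y,z [-0.4  6.5 21.7] M x,y,z [ 1.    0.14 -0.1 ] w 0.0476
t 24.6 bx,by,z mm [ 15.    0.  223.3] F x,y,z [-0.5  6.2 21.7] M x,y,z [ 0.98  0.11 -0.19] w 0.0477
```

Run:
```python
from h import *
robot.movel(B(.0150,.0004,.2223),rate=.005); robot.dwell(.5); stb()
pincheck()
s=snap("scene"); W=pts(s); c=s['T'][:3,:3].T@(np.array(B(.06,0,.06))-s['T'][:3,3]); u=int(s['f']*c[0]/c[2]+s['cx']); v=int(s['f']*c[1]/c[2]+s['cy'])
cv2.imwrite('pics/fin.png',cv2.resize(s['frame'][v-24:v+24,u-32:u+32],(800,600),interpolation=cv2.INTER_CUBIC))
d=W[...,:2]-O; bx=d@ax; by=d@nrm; Z=W[...,2]
for lo in(.04,.06,.09):
    m=(bx>.068)&(bx<.11)&(abs(by)<.015)&(Z>lo)&(Z<lo+.015); print('pin z',lo,m.sum(),(W[m].mean(0)*1000).round(1),(bx[m].mean()*1000).round(1),(by[m].mean()*1000).round(1))
```

```text
t 25.35 bx,by,z mm [1.500e+01 2.000e-01 2.233e+02] F x,y,z [ 0.4  3.9 19.8] M x,y,z [ 0.62  0.14 -0.11] w 0.0472
scene 135 zmax 0.1057 top xy-HOLE mm [0.5 2.4]
top pin hidden
pin z 0.04 1 [585.5  56.3  54.9] 84.5 -5.7
pin z 0.06 11 [585.9  54.5  69.4] 82.8 -6.5
pin z 0.09 37 [580.5  56.8  99.5] 84.3 -0.7
```

View pics/fin.png

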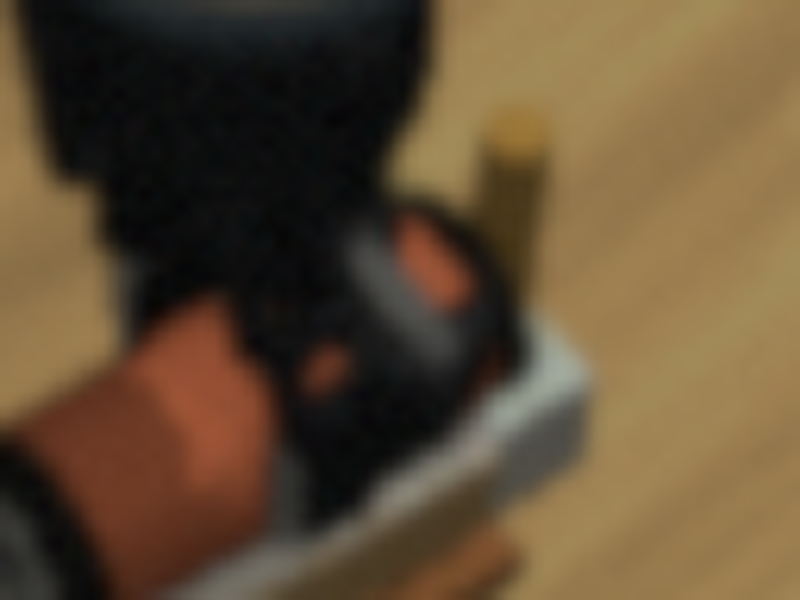

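The picture shows the drum end at about (510,300), right beside the upright pin (515,200), with no visible gap. The press is steady, so I'm handing in.

Run:
```python
from h import *
stb(); print(robot.job_done()); stb()
```

```text
t 25.5 bx,by,z mm [1.500e+01 2.000e-01 2.233e+02] F x,y,z [-0.9  5.  19.4] M x,y,z [ 0.69  0.13 -0.13] w 0.0476
the job is handed in; nothing more can be done
None
the job is handed in; nothing more can be done
```

I handed the job in at about 25.5 s. The brass pin is in the V-block socket and released, and the drum is held in the V against it under a firm push. No verdict was reported.

**Pin:** It stopped in the socket at the same TCP height as in the rack (0.2352 m), so its foot is at 4 mm, fully home. After release its top read about 0.105 m, against 0.104 m expected. My touch with the drum left it leaning a little, about 2 mm at the top by the scene camera.

**Drum position:** It touched the pin gently (stop set at 4 N), then I backed it off 1.5 mm before seating it. The gap should be about 1–2 mm, and the last picture shows none. First contact with the V came at 223.3 mm, against 223.2 mm predicted for a seated drum.

**Push:** The last reading was 19.4 N at the wrist, so about 22 N on the V with the drum's weight. A sideways force of about 5 N remained, so the load is uneven, but both faces should be pressed.

**Checks that fell short:**
- The top camera could not see the pin at the end because the arm hid it, so the final pin check comes from the scene camera only.
- One downward push stopped early without holding its force, so I built the force up in small steps instead.
- I never sent the arm to the glue bottle, offcut or sleeve, but I did not look at them again at the end.

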